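Index the distributor spout over the large beaker

ROBOT

A 6-joint arm with a two-finger parallel gripper is mounted at the origin on the work surface; the furniture and walls round the work are solid. World frame = base frame: x ahead of the robot, y to its left, z up, the work surface at z = 0. Lengths are in m, angles in degrees, forces in N, time in s.
With the tool pointing down it reaches from about 0.4 to 0.825 m from the base axis. Payload 7 kg.
Tool frame: the origin (TCP) lies at the very end of the fingers, on their centre line; the grasp point (between the pads) lies hold_point_z behind it (hold_point_z is the distance from the TCP to the grasp point, in m); z points along the fingers, y is the direction in which the jaws open and shut (so a half turn about z gives the same grasp; the last joint's range is limited). The gripper opens to 88 mm and grips with 3 to 60 N. Pads are 19 mm wide; open, the fingers measure 130 mm over their backs; the gripper's body (78 mm by 193 mm) begins 47 mm behind the grasp point.
Start: joints at [-50.357, 20.546, 0.682, 0, -70.136, -16.507], TCP at [0.265, -0.621, 0.227] pointing down, gripper open.
Joint ranges: [-176.03, 176.03], [-82.01, 121.73], [-58.28, 71.71], [-173.87, 95.51], [-174.79, -0.11], [-173.66, 173.66]. Speed limits (degrees/s): [136.94, 136.94, 172.46, 180, 180, 180].

INTERFACE

Orientations are given as [roll, pitch, yaw] about the fixed x, y, z axes, in that order (R = Rz(yaw) Ry(pitch) Rx(roll)).
In Python, from plant import get_obs, snapshot, close_job, hold_point_z gives the robot as it stands. The module is installed in compiled form; this text tells all that it offers.
- The arm moves only by the tool jog_arm, never from a script. Its argument "commands" is a list of rows, each a list of 4 numbers: the shift along the world's x, y, z in mm, then the turn about the world's z in degrees. In form: [[x, y, z, turn], ...]. A call has exactly 10 rows; each row shifts and turns the commanded pose from where the row before left it; what a row does not reach is not made up. A row lasts 1/12 s, in which the tool goes at most 41.7 mm and 7.16 degrees, less where a joint would pass 70% of its speed; a pose out of reach is approached as far as the arm can. A call is refused whole if a number of a shift passes 41.7 or a number of a turn 7.16, either way. A call with a gripper value outside its range is refused whole. "fingers" is the finger opening in mm, from 0 to 87.6, set as the call begins (left out, the last holds). The fingers move at their own pace and stop on an object; the grip force is fixed at half the most. Time passes only in rows, so rows that do not move let the fingers close, or fill a call up. It gives the time, the measured TCP pose, the force and the opening at its end, in the units of the state.
- get_obs(): the state, without advancing time (a new reading comes with each control period).
- snapshot(name): name is "side" or "top" or "wrist"; returns a dict with "image" (384x512x3 uint8, red, green, blue), "fov_y" (degrees; the focal length in pixels is half the picture's height over the tangent of half this angle, whatever the lens; pixels are square), "cx", "cy" (the principal point, pixels), "rvec" (rotation vector, rad) and "tvec" (3), from world to camera coordinates, as OpenCV has them; the wrist camera has in their place "mount" (4x4, takes a point from camera to tool coordinates, whose origin is the TCP and whose axes are the flange's). Camera axes: x right, y down, z forward; pixel columns grow to the right and rows downward; lengths in m; the calibration is good to about 2 mm. A picture is of the moment at which its call begins: read the wrist's pose just before it. There is no depth.
- close_job(): hands the job in, once; it reports no verdict.
The state is a dict: "clock": time; "joint_pos": joint angles; "qvel": joint speeds; "tau": joint torques, N m; "tool_pos": TCP position; "orientation": TCP orientation; "force": force on the tool from outside, world axes, zero at the start; "moment": the same for the moment, N m; "opening": finger opening in m.
Only numpy, scipy, OpenCV 4.12 (cv2) and the standard library are available. Lean on these libraries where they do the work, as an engineer would, in place of code of your own. Each camera call takes 0.05 s, during which the arm holds its last target.

TASK

Swing the distributor's spout from its parked position to the large beaker: pull the sprung knob up out of its notch, turn it, and let it snap fully home in the notch at that beaker. The notch is hidden and only roughly where the beaker stands, so feel for it gently, never force the knob against a notch, and leave the vessels standing where they are.

Things in the scene. Friction and masses are not known exactly. Their poses are not given: they have to be found in the camera images.
- knob_grip (a point): On the knob's vertical turning axis, mid-height of its black upright grip bar: 56 mm long, 14 mm thick, 41 mm high (17 mm above this point, 24 mm below, down to the round knob top, 72 mm across). x axis along the bar toward the spout, z up; moves with the knob. Grip the bar across its thickness from above.
- spout_tip (a point): Open end of the steel spout, a bent tube 8 mm thick fixed to the knob in line with its bar: 115 mm from the turning axis, 42 mm below knob_grip. It turns and rises with the knob and passes about 6 mm over the large beaker.
- knob_pull (a joint): How far the knob is pulled up, m: 0 fully home in a notch (start: park notch); 0.008 riding on the rim between notches; above that it turns freely; stop at 0.016. Spring and weight press it down with about 10 N at home, 12 N when clear; let go over a notch it drops by itself (damped, 0.1 s). Friction against turning is under 0.2 N m.
- knob: The turning part: round knob, grip bar, spout and, hidden below, a radial index pin 4 mm wide, 24 mm from the axis. Origin on the turning axis; x axis toward the spout. From parked it turns 1.2 rad clockwise or 1.7 rad anticlockwise, seen from above.
- index_ring: Hidden fixed ring with a park notch and one notch per vessel place, at least 0.4 rad apart. Origin on the turning axis. The pin drops in only within about 0.05 rad of a notch's middle, which lies up to 0.19 rad to either side of the line from axis to vessel: side and amount unknown, not told by this pose. Over 25 N between pin and ring (about 0.5 N m on the knob) is forcing it.
- large_beaker_mid (a point): Centre, half-way up, of the large glass beaker, the tallest vessel on the plate: 68 mm wide, 81 mm high, open at the top, loose on the plate. The one to be served.
- small_beaker_mid (a point): Centre, half-way up, of the small glass beaker, 50 mm wide, 59 mm high, loose on the plate. Leave it.
- dish_mid (a point): Centre of the glass petri dish, 67 mm wide, 14 mm high, loose on the plate. Leave it.
- distributor: Fixed unit: grey plate 230 x 280 x 8 mm, grey column 76 mm across. Origin on the turning axis at the bench, x axis toward the parked spout. The vessels stand on the plate 115 mm from the axis at about -0.8, +0.55 and +1.25 rad from x (anticlockwise positive); which stands where varies.
Things that resemble listed ones, but are neither listed nor needed, are in the scene too. What is shaped like the part that bears large_beaker_mid but blue, green or pink is not meant.

How it is judged (in metres and radians):
On the way, in this order (a step that is already met when the one before it is completed fails the run):
1. the knob is pulled up clear of the notches (value of joint knob_pull above 0.0085 m), for 0.1 s.
2. the spout is brought over the large beaker (horizontal distance between spout_tip and large_beaker_mid below 0.03 m), for 0.1 s.
At the end, for the whole second after the job is handed in: The knob is fully home (within 1.5 mm) in the notch at the large beaker, at rest, with the spout over that beaker's mouth (within 28 mm of its axis) (value of joint knob_pull below 0.0015 m and horizontal distance between spout_tip and large_beaker_mid below 0.028 m and linear speed of knob below 0.02 m/s and angular speed of knob below 0.1 rad/s); the robot touches nothing.
It fails at once if the knob is forced against the notched ring (over 25 N between the knob's pin and the ring) (contact force between knob and index_ring above 25 N).
It fails at once if a vessel is moved more than 8 mm or tipped (distance of any of large_beaker_mid, small_beaker_mid, dish_mid from where it was at the start of the episode above 0.008 m).
It also fails if it takes over 42 s, if anything falls off the work surface, if the arm or the gripper's body presses on something with over 40 N, if the wrist force passes 120 N, or if a joint passes its speed limit or range.

## Working session

There is one attempt and no reset: what is moved stays moved. The work goes in short steps, Python scripts to look and compute and a tool call to move; the robot and the scene stay as the last step left them, time stands still between calls to the robot, and variables do not carry over. Pictures are saved under pics/ and viewed, and the job is handed in when it is done.

Besides the shell and the picture viewer there is one more tool, called after "Request:" by a JSON object that holds its "op" and its "data", one argument or row to a line. jog_arm: Moves the arm, as the interface text tells. Its arguments: {"type":"object","properties":{"commands":{"type":"array","items":{"type":"array","items":{"type":"number"}}},"fingers":{"type":"number"}},"required":["commands"]}

```bash
mkdir -p pics; python3 - <<'E'
from plant import *
import cv2,pickle
o=get_obs();print(o, hold_point_z)
d={'obs':o}
for n in ("side","top","wrist"):
    s=snapshot(n);d[n]=s
    cv2.imwrite(f"pics/{n}0.png",s["image"][:,:,::-1])
    print(n,{k:v for k,v in s.items() if k!="image"})
pickle.dump(d,open("s0.pkl","wb"))
E
```

```text
{'clock': 0.0, 'joint_pos': array([-5.03570482e+01,  2.05898101e+01,  6.32648639e-01, -2.25113616e-02,
       -7.01357507e+01, -1.65057437e+01]), 'qvel': array([-0.01046352,  0.01998883,  0.0493564 ,  0.00190485, -0.09526146,
        0.02312965]), 'tau': array([ 6.16699726e-04, -5.82724428e+01,  2.93059319e+01,  6.99745819e+00,
        7.07093335e-03, -1.25412780e-04]), 'tool_pos': array([ 0.26500331, -0.62025279,  0.22562497]), 'orientation': array([ 1.79904904e+02, -6.11026699e-03, -1.56870453e+02]), 'force': array([-0.09641826, -0.74158446,  0.0042668 ]), 'moment': array([0.00490047, 0.02859278, 0.04208204]), 'opening': 0.08752702532451365} 0.0188
side {'fov_y': 46.483597427568995, 'cx': 261.88644754268245, 'cy': 188.48415696555148, 'rvec': array([ 2.1824086 , -0.68235444,  0.28959396]), 'tvec': array([-0.44180386,  0.2727805 ,  0.72716111])}
top {'fov_y': 43.31781826827212, 'cx': 249.54232703115943, 'cy': 186.86573089168024, 'rvec': array([ 2.107698  , -2.1446854 ,  0.21012358]), 'tvec': array([-0.031169  ,  0.54225854,  0.86925954])}
wrist {'fov_y': 65.83629391544008, 'cx': 255.53551846618532, 'cy': 192.70282611404042, 'mount': array([[-1.51152797e-04, -9.51327356e-01, -3.08182154e-01,
         8.18984226e-02],
       [ 9.99999961e-01, -2.15816531e-04,  1.75738204e-04,
        -3.36062998e-05],
       [-2.33695364e-04, -3.08182115e-01,  9.51327351e-01,
        -1.57490509e-01],
       [ 0.00000000e+00,  0.00000000e+00,  0.00000000e+00,
         1.00000000e+00]])}
```

View pics/side0.png

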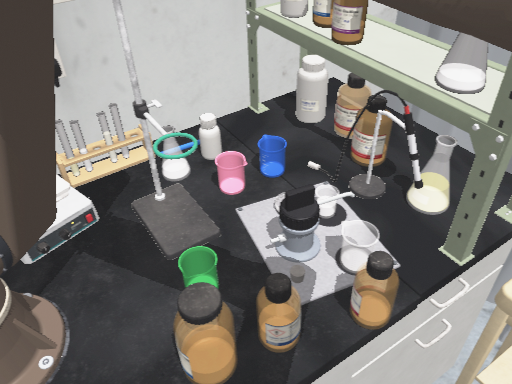

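View pics/top0.png

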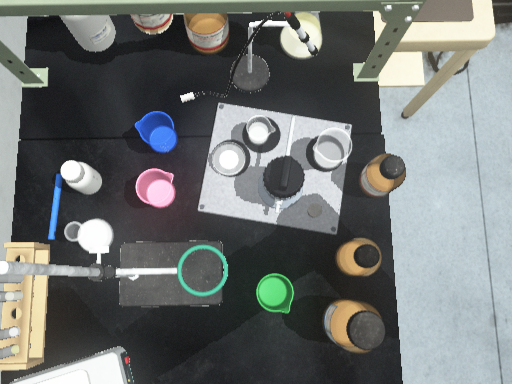

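View pics/wrist0.png

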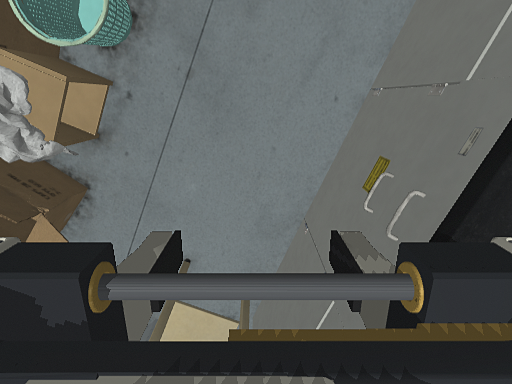

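```bash
cat > h.py <<'E'
import numpy as np,cv2
def KRT(s):
    H=s["image"].shape[0];f=H/2/np.tan(np.radians(s["fov_y"])/2)
    K=np.array([[f,0,s["cx"]],[0,f,s["cy"]],[0,0,1]]);R=cv2.Rodrigues(np.array(s["rvec"]))[0]
    return K,R,np.array(s["tvec"])
def onplane(s,uv,z):
    K,R,t=KRT(s);c=-R.T@t;d=R.T@np.linalg.inv(K)@np.array([uv[0],uv[1],1.]);return c+d*(z-c[2])/d[2]
def proj(s,p):
    K,R,t=KRT(s);q=K@(R@np.array(p)+t);return q[:2]/q[2]
def tri(s1,a,s2,b):
    Ps=[]
    for s in(s1,s2):
        K,R,t=KRT(s);Ps.append(K@np.c_[R,t])
    X=cv2.triangulatePoints(Ps[0],Ps[1],np.array(a,float).reshape(2,1),np.array(b,float).reshape(2,1));return (X[:3]/X[3]).ravel()
E
python3 - <<'E'
import pickle,cv2
from h import *
d=pickle.load(open("s0.pkl","rb"))
t=d["top"]["image"][90:245,190:365,::-1];s=d["side"]["image"][160:310,225:405,::-1]
cv2.imwrite("pics/tc.png",cv2.resize(t,None,fx=4.5,fy=3.8*4.5/3.8*0.85,interpolation=cv2.INTER_CUBIC) if 0 else cv2.resize(t,None,fx=3.8,fy=3.8,interpolation=cv2.INTER_CUBIC))
cv2.imwrite("pics/sc.png",cv2.resize(s,None,fx=4,fy=4,interpolation=cv2.INTER_CUBIC))
for n in("top","side"):
    K,R,tt=KRT(d[n]);print(n,-R.T@tt,K[0,0])
print([onplane(d["top"],p,.008) for p in[(220,103),(352,124),(334,234),(197,211)]])
E
```

```text
top [ 0.36911233 -0.03134265  0.95572052] 483.4837116956447
side [ 0.1634427  -0.57125227  0.66732337] 447.0685344135437
[array([0.72705609, 0.01672351, 0.008     ]), array([ 0.67755126, -0.25337236,  0.008     ]), array([ 0.4530335, -0.204988 ,  0.008    ]), array([0.50312672, 0.06361108, 0.008     ])]
```

View pics/tc.png

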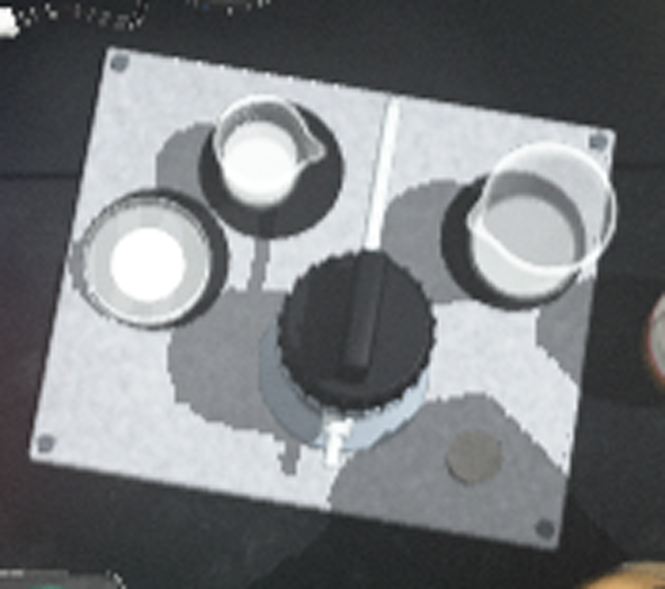

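View pics/sc.png

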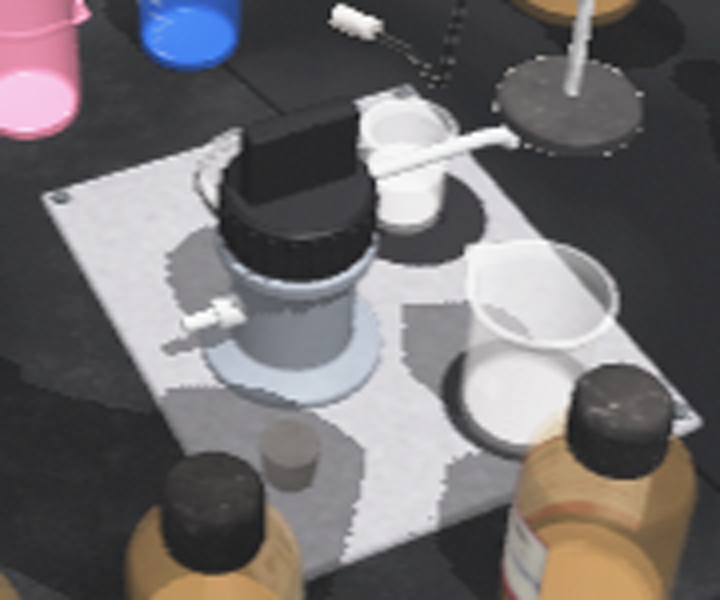

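```bash
python3 - <<'E'
import pickle,cv2
from h import *
d=pickle.load(open("s0.pkl","rb"))
print("tip",tri(d["top"],(293.4,115.8),d["side"],(353,194.5)))
a=d["top"]["image"][145:210,255:315,::-1];b=d["side"]["image"][180:235,270:330,::-1]
f=lambda i:cv2.resize(cv2.convertScaleAbs(i,alpha=3.0,beta=-30),(0,0),fx=6.5,fy=6.5,interpolation=cv2.INTER_NEAREST)
a,b=f(a),f(b);h=max(a.shape[0],b.shape[0])
cv2.imwrite("pics/bar.png",np.hstack([cv2.copyMakeBorder(i,0,h-i.shape[0],0,4,0) for i in(a,b)]))
E
```

```text
tip [ 0.66498572 -0.1237834   0.10034692]
```

View pics/bar.png

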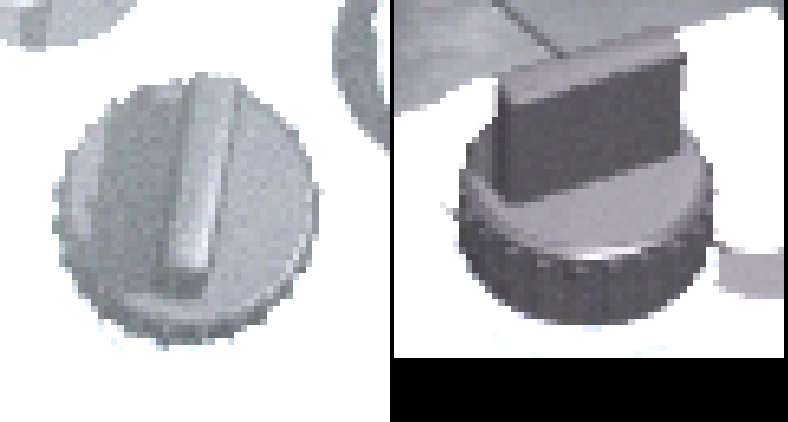

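```bash
python3 - <<'E'
import pickle,cv2
from h import *
d=pickle.load(open("s0.pkl","rb"))
T,S=d["top"],d["side"]
n=tri(T,(284.2,186.2),S,(286.6,194.2));f=tri(T,(288.4,157),S,(313.5,187.4));m=(n+f)/2
print(n,f,m,np.linalg.norm(f-n))
for z in(.156,.158,.160):
  a,b=[onplane(T,p,z) for p in[(284.2,186.2),(288.4,157)]];print("T",z,(a+b)/2,np.linalg.norm(a-b),np.degrees(np.arctan2(*(b-a)[1::-1])))
  a,b=[onplane(S,p,z) for p in[(286.6,194.2),(313.5,187.4)]];print("S",z,(a+b)/2,np.linalg.norm(a-b),np.degrees(np.arctan2(*(b-a)[1::-1])))
# plate edges yaw
P=[onplane(T,p,.008)[:2] for p in[(219,103),(352,124),(334,234),(197,211)]]
c=sum(P)/4;print("plate",c,[np.degrees(np.arctan2(*(P[i]-P[j])[::-1])) for i,j in((0,1),(0,3),(1,2),(3,2))])
tip=np.array([.665,-.1238])
v=tip-m[:2];print("spout yaw",np.degrees(np.arctan2(v[1],v[0])),np.linalg.norm(v))
# large beaker: rim ellipse & base from top
rim=lambda u:(u[0]/3.8+190,u[1]/3.8+90)
for z,pts in((.089,[(468,215),(615,205),(545,141),(540,275)]),(.008,[(470,240),(585,245),(527,172),(520,300)])):
  Q=[onplane(T,rim(p),z)[:2] for p in pts];print(z,np.round(Q,4),(Q[0]+Q[1])/2,(Q[2]+Q[3])/2, np.linalg.norm(Q[0]-Q[1]),np.linalg.norm(Q[2]-Q[3]))
sc=lambda u:(u[0]/4+225,u[1]/4+160)
for z,pts in((.089,[(466,285),(617,300),(540,240),(545,350)]),):
  Q=[onplane(S,sc(p),z)[:2] for p in pts];print("S",z,(Q[0]+Q[1])/2,(Q[2]+Q[3])/2)
E
```

```text
[ 0.52272421 -0.09836988  0.15441824] [ 0.57490252 -0.10781825  0.15067445] [ 0.54881337 -0.10309407  0.15254635] 0.053158848046054565
T 0.156 [ 0.5471252  -0.10232807  0.156     ] 0.05131396813011094 -9.829624121041613
S 0.156 [ 0.54727286 -0.10647042  0.156     ] 0.0514625790861276 -14.528423271194287
T 0.158 [ 0.54668001 -0.10215054  0.158     ] 0.051185638377059285 -9.829624121041626
S 0.158 [ 0.54577153 -0.10828838  0.158     ] 0.051261287369488616 -14.52842327119428
T 0.16 [ 0.54623482 -0.10197302  0.16      ] 0.05105730862400751 -9.829624121041599
S 0.16 [ 0.54427021 -0.11010634  0.16      ] 0.05105999565284941 -14.528423271194278
plate [ 0.59019987 -0.09399095] [np.float64(79.684251541791), np.float64(-11.318132000536723), np.float64(-12.161448894221655), np.float64(79.43580857376976)]
spout yaw -10.104751694455585 0.11801724348210049
0.089 [[ 0.6086 -0.1597]
 [ 0.6125 -0.2319]
 [ 0.6457 -0.1992]
 [ 0.5779 -0.1934]] [ 0.61055695 -0.19576188] [ 0.61179957 -0.19629385] 0.07230636382792438 0.06800927430382407
0.008 [[ 0.6172 -0.1721]
 [ 0.6135 -0.2333]
 [ 0.6543 -0.2044]
 [ 0.584  -0.1972]] [ 0.61533157 -0.20272754] [ 0.61917597 -0.20079299] 0.06130758833848466 0.07069251328106085
S 0.089 [ 0.61289447 -0.20002888] [ 0.61305419 -0.2007167 ]
```

```bash
python3 - <<'E'
import pickle,cv2
from h import *
d=pickle.load(open("s0.pkl","rb"))
T,S=d["top"],d["side"]
for n,a,b in(("b1",(362,328),(200,296)),("b2",(367,257),(279,287)),("b3",(394,167),(380,260)),("shelf corner",(390,5),(497,99)),("rodtop?",(248,20),(377,101)),("knobtopbar",(286.3,171.5),(300,190.8))):
  print(n,np.round(tri(T,a,S,b),3))
# knob top circle centre estimate
for z in (.115,.118): print(onplane(T,(283.9,176.5),z))
E
```

```text
b1 [ 0.291 -0.212  0.169]
b2 [ 0.404 -0.237  0.13 ]
b3 [ 0.557 -0.291  0.14 ]
shelf corner [ 0.771 -0.259  0.322]
rodtop? [ 0.788 -0.041  0.225]
knobtopbar [ 0.549 -0.103  0.153]
[ 0.5472448  -0.10138203  0.115     ]
[ 0.54660916 -0.1011321   0.118     ]
```

Request:
{"op": "jog_arm", "data": {
  "commands": [
    [20,36.5,0,-2.4],
    [20,36.5,0,-2.4],
    [20,36.5,0,-2.4],
    [20,36.5,0,-2.4],
    [20,36.5,0,-2.4],
    [20,36.5,0,-2.4],
    [20,36.5,0,-2.4],
    [20,36.5,0,-2.4],
    [20,36.5,0,-2.4],
    [20,36.5,0,-2.4]
  ],
  "fingers": 60
}}

```text
clock: 0.98
tool_pos: [0.4656, -0.2537, 0.2267]
orientation: [180.0, 0.0, 179.0]
force: [1.7, -0.9, 0.2]
opening: 0.0601
```

Request:
{"op": "jog_arm", "data": {
  "commands": [
    [20,36.5,0,-2.4],
    [20,36.5,0,-2.4],
    [20,36.5,0,-2.4],
    [15,28,0,-1.5],
    [8,14.5,0,-0.9],
    [0,0,0,0],
    [0,0,0,0],
    [0,0,0,0],
    [0,0,0,0],
    [0,0,0,0]
  ]
}}

```text
clock: 1.82
tool_pos: [0.5478, -0.1046, 0.2266]
orientation: [180.0, 0.0, 169.5]
force: [0.0, -0.3, -0.3]
opening: 0.0606
```

```bash
python3 - <<'E'
from plant import *
import cv2,pickle
o=get_obs();print(o["clock"],o["joint_pos"],o["tool_pos"],o["orientation"],o["force"])
s=snapshot("wrist");pickle.dump((o,s),open("w1.pkl","wb"))
cv2.imwrite("pics/w1.png",cv2.convertScaleAbs(s["image"][:,:,::-1],alpha=1.8))
E
```

```text
1.8167 [ 9.31113770e+00  9.52924202e+00 -1.43169135e+01  3.55476581e-05
 -6.61524270e+01 -1.09836189e+02] [ 0.54776256 -0.10455216  0.22663253] [1.79999550e+02 1.34449528e-03 1.69474963e+02] [ 0.00153224 -0.3078409  -0.29598694]
```

View pics/w1.png

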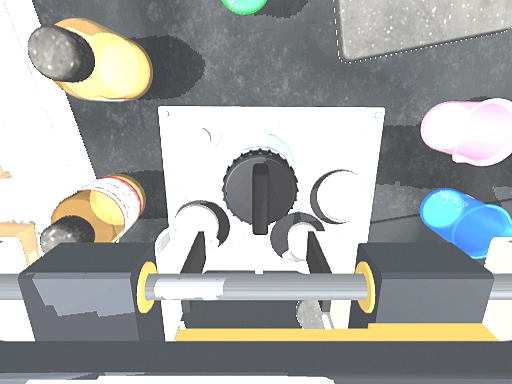

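```bash
cat >> h.py <<'E'
from scipy.spatial.transform import Rotation as Rn
def wray(o,s,uv,z):
    H=384;f=H/2/np.tan(np.radians(s["fov_y"])/2)
    T=np.eye(4);T[:3,:3]=Rn.from_euler("xyz",o["orientation"],degrees=True).as_matrix();T[:3,3]=o["tool_pos"]
    M=T@np.array(s["mount"]);d=M[:3,:3]@np.array([(uv[0]-s["cx"])/f,(uv[1]-s["cy"])/f,1]);c=M[:3,3];return c+d*(z-c[2])/d[2]
E
python3 - <<'E'
import pickle,cv2
from h import *
o,s=pickle.load(open("w1.pkl","rb"))
i=s["image"][140:250,150:360,::-1]
cv2.imwrite("pics/w1c.png",cv2.resize(cv2.convertScaleAbs(i,alpha=3,beta=-30),None,fx=3.8,fy=3.8,interpolation=cv2.INTER_NEAREST))
E
```

```text
(no output)
```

View pics/w1c.png

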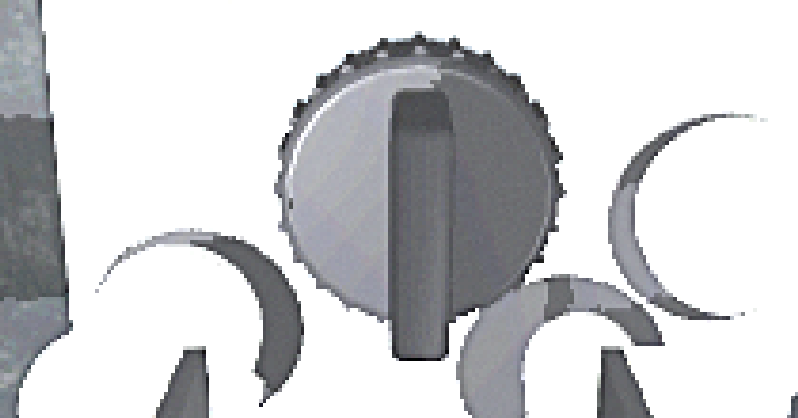

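```bash
python3 - <<'E'
import pickle,cv2
from h import *
o,s=pickle.load(open("w1.pkl","rb"))
for z in(.153,.158):
    a=wray(o,s,(260.8,174.2),z);b=wray(o,s,(260.8,233.9),z);print(z,a,b,(a+b)/2,np.linalg.norm(a-b),np.degrees(np.arctan2(*(b-a)[1::-1])))
    a=wray(o,s,(252.3,205),z);b=wray(o,s,(269,205),z);print(np.linalg.norm(a-b))
E
```

```text
0.153 [ 0.52613016 -0.09506267  0.153     ] [ 0.57804562 -0.104423    0.153     ] [ 0.55208789 -0.09974283  0.153     ] 0.05275254021040371 -10.220602040555988
0.013865136246704591
0.158 [ 0.52485386 -0.09492212  0.158     ] [ 0.57564619 -0.10407996  0.158     ] [ 0.55025003 -0.09950104  0.158     ] 0.05161130696439602 -10.220602040555988
0.013565181886553306
```

Request:
{"op": "jog_arm", "data": {
  "commands": [
    [1,3,-15,0.2],
    [0,0,-18,0],
    [0,0,-18,0],
    [0,0,-15,0],
    [0,0,-12,0],
    [0,0,-10,0],
    [0,0,-8,0],
    [0,0,-5,0],
    [0,0,-2,0],
    [0,0,0,0]
  ],
  "fingers": 40
}}

```text
clock: 2.7
tool_pos: [0.5492, -0.1008, 0.1234]
orientation: [-180.0, -0.0, 169.7]
force: [0.3, -0.9, 0.7]
opening: 0.0396
```

```bash
cat > look.py <<'E'
import sys
from plant import *
import cv2,pickle
from h import *
o=get_obs();print(o["clock"],np.round(o["joint_pos"],2),np.round(o["tool_pos"],4),np.round(o["orientation"],2),np.round(o["force"],2),np.round(o["moment"],3),round(o["opening"],4))
n=sys.argv[1]
A=snapshot("side")["image"][160:290,225:405,::-1]
W=snapshot("wrist")["image"][120:300,130:390,::-1] if len(sys.argv)>2 else None
A=cv2.resize(cv2.convertScaleAbs(A,alpha=1.8),None,fx=4,fy=4,interpolation=cv2.INTER_CUBIC)
cv2.imwrite(f"pics/{n}s.png",A)
if W is not None: cv2.imwrite(f"pics/{n}w.png",cv2.resize(cv2.convertScaleAbs(W,alpha=2.5),None,fx=3,fy=3,interpolation=cv2.INTER_CUBIC))
E
python3 look.py a w
```

```text
2.7 [   9.69   14.84  -22.14    0.    -53.04 -109.96] [ 0.5492 -0.1008  0.1234] [-1.7999e+02 -1.0000e-02  1.6973e+02] [ 0.3  -0.91  0.73] [-0.037 -0.063 -0.026] 0.0396
```

View pics/as.png

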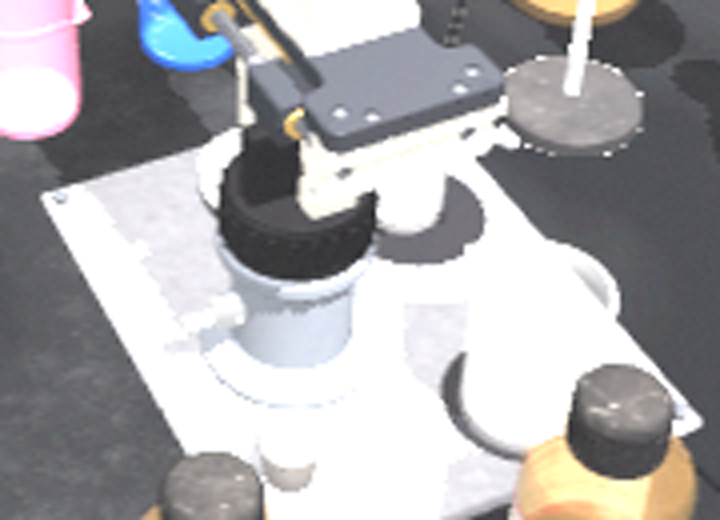

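View pics/aw.png

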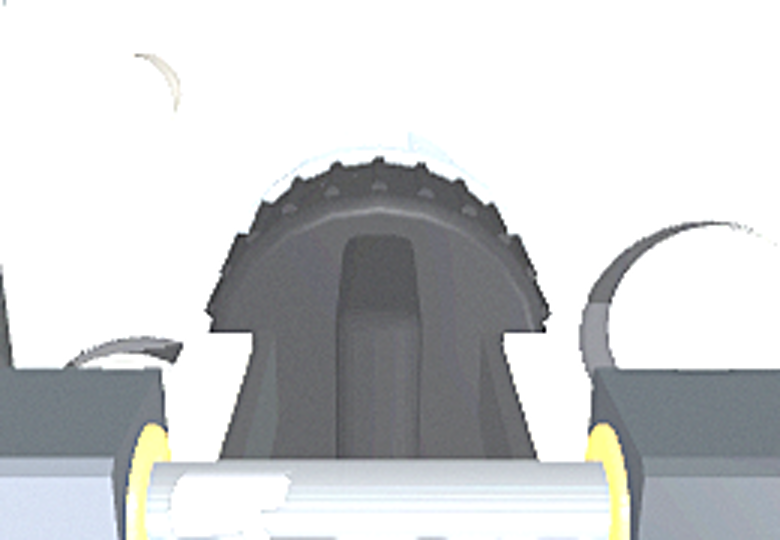

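Request:
{"op": "jog_arm", "data": {
  "commands": [
    [0,0,0,0],
    [0,0,0,0],
    [0,0,0,0],
    [0,0,0,0],
    [0,0,0,0],
    [0,0,0,0],
    [0,0,0,0],
    [0,0,0,0],
    [0,0,0,0],
    [0,0,0,0]
  ],
  "fingers": 8
}}

```text
clock: 3.63
tool_pos: [0.5493, -0.1008, 0.1237]
orientation: [-180.0, 0.0, 169.7]
force: [-0.6, -0.4, 2.2]
opening: 0.0136
```

```bash
python3 look.py b
```

```text
3.6333 [ 9.7000e+00  1.4820e+01 -2.2130e+01  1.0000e-02 -5.3050e+01 -1.0997e+02] [ 0.5493 -0.1008  0.1237] [-1.7999e+02  1.0000e-02  1.6974e+02] [-0.55 -0.41  2.15] [-0.447  0.196 -0.002] 0.0136
```

Request:
{"op": "jog_arm", "data": {
  "commands": [
    [0,0,1.5,0],
    [0,0,1.5,0],
    [0,0,1.5,0],
    [0,0,1.5,0],
    [0,0,1.5,0],
    [0,0,1.5,0],
    [0,0,1.5,0],
    [0,0,1.5,0],
    [0,0,0.5,0],
    [0,0,0,0]
  ]
}}

```text
clock: 4.52
tool_pos: [0.549, -0.1007, 0.1348]
orientation: [180.0, -0.1, 169.7]
force: [4.7, -2.7, -12.4]
opening: 0.0138
```

```bash
python3 look.py c w
```

```text
4.5167 [ 9.6900e+00  1.4170e+01 -2.1340e+01 -3.0000e-02 -5.4550e+01 -1.0996e+02] [ 0.549  -0.1007  0.1348] [ 1.7999e+02 -6.0000e-02  1.6971e+02] [  4.69  -2.71 -12.38] [-1.282 -1.828  0.059] 0.0138
```

View pics/cs.png

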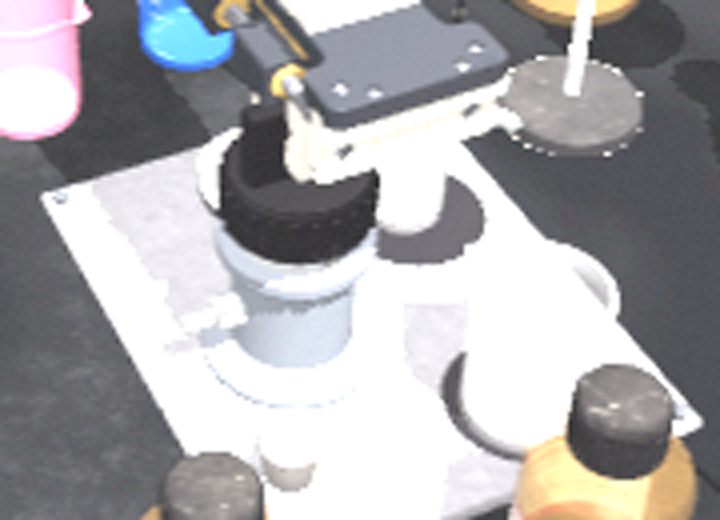

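View pics/cw.png

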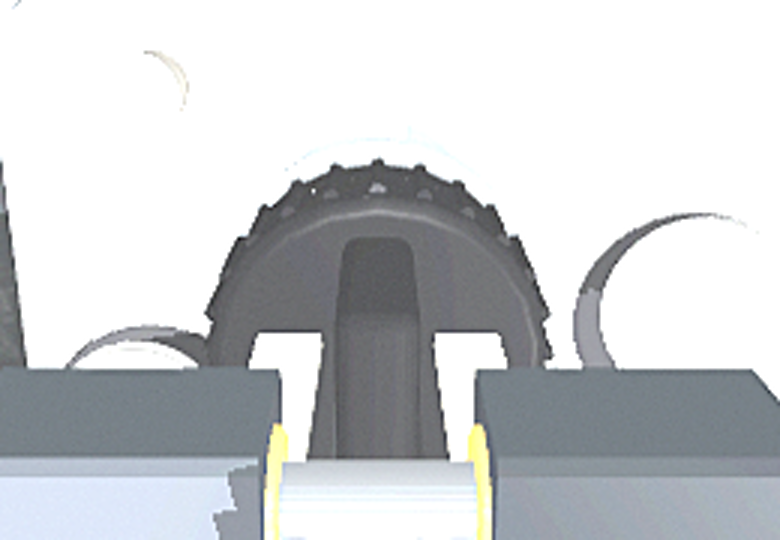

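Request:
{"op": "jog_arm", "data": {
  "commands": [
    [0,0,0,-2],
    [0,0,0,-3.5],
    [0,0,0,-4],
    [0,0,0,-4],
    [0,0,0,-4],
    [0,0,0,-4],
    [0,0,0,-4],
    [0,0,0,-4],
    [0,0,0,-2],
    [0,0,0,-1]
  ]
}}

```text
clock: 5.45
tool_pos: [0.5494, -0.1001, 0.1348]
orientation: [180.0, -0.0, 137.1]
force: [5.7, -1.3, -12.1]
opening: 0.0138
```

```bash
python3 look.py d
```

```text
5.45 [ 9.7200e+00  1.4170e+01 -2.1320e+01 -7.0000e-02 -5.4520e+01 -1.4258e+02] [ 0.5494 -0.1001  0.1348] [ 1.7997e+02 -5.0000e-02  1.3710e+02] [  5.72  -1.34 -12.14] [-2.590e-01 -2.048e+00  2.000e-03] 0.0138
```

View pics/ds.png

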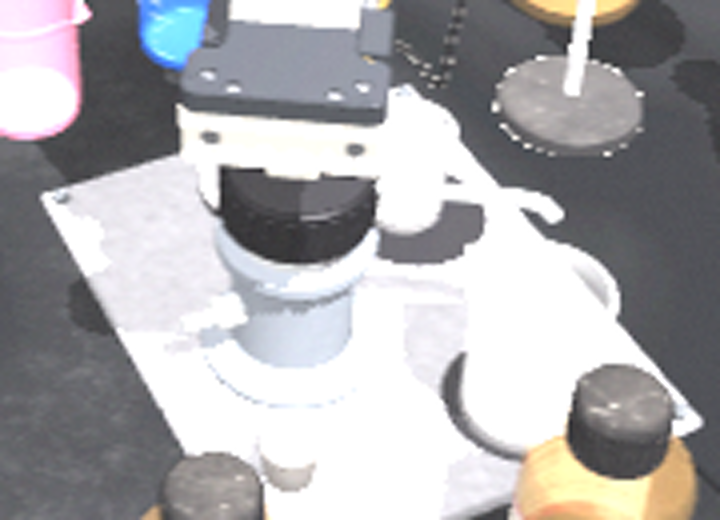

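Request:
{"op": "jog_arm", "data": {
  "commands": [
    [0,0,0,0],
    [0,0,0,0],
    [0,0,0,0],
    [0,0,0,0],
    [0,0,0,0],
    [0,0,0,0],
    [0,0,0,0],
    [0,0,0,0],
    [0,0,0,0],
    [0,0,0,0]
  ],
  "fingers": 15.5
}}

```text
clock: 6.33
tool_pos: [0.5494, -0.1007, 0.1362]
orientation: [180.0, 0.0, 137.2]
force: [0.8, 0.6, 1.0]
opening: 0.0154
```

```bash
python3 look.py e w
```

```text
6.3333 [ 9.7000e+00  1.4060e+01 -2.1270e+01  1.0000e-02 -5.4640e+01 -1.4246e+02] [ 0.5494 -0.1007  0.1362] [1.7998e+02 2.0000e-02 1.3724e+02] [0.75 0.61 0.96] [ 0.277 -0.257  0.005] 0.0154
```

View pics/es.png

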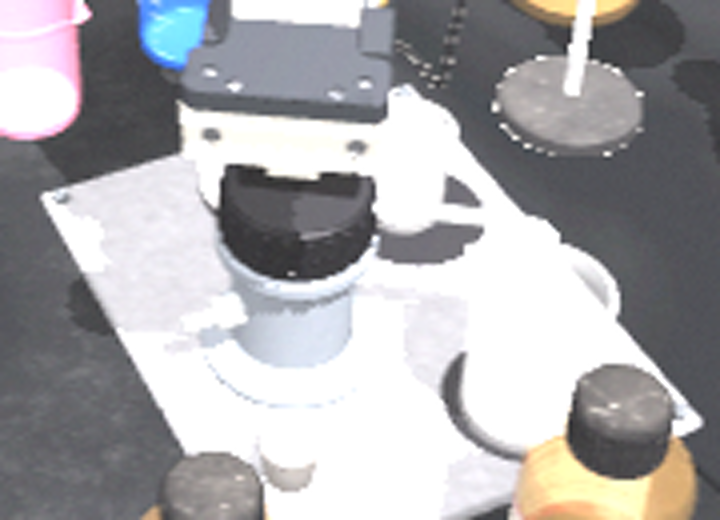

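View pics/ew.png

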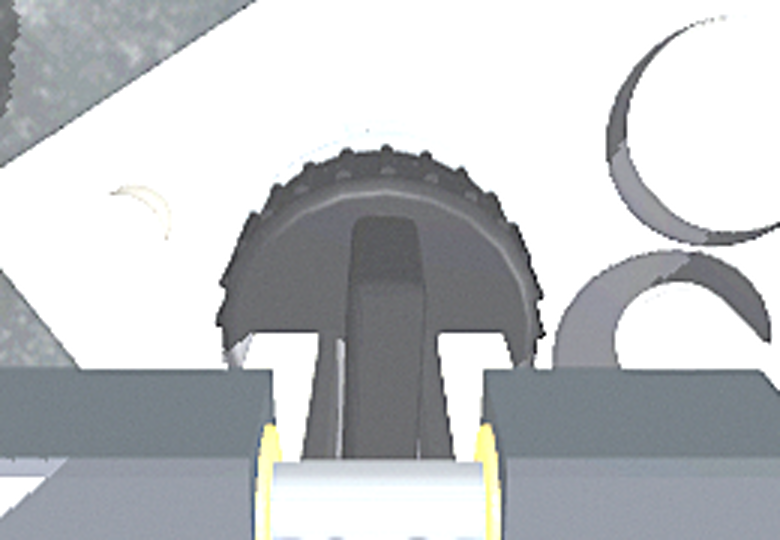

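```bash
cat > kb.py <<'E'
import cv2,numpy as np,sys
for n in sys.argv[1:]:
    im=cv2.cvtColor(cv2.imread(f"pics/{n}s.png"),cv2.COLOR_BGR2GRAY).astype(int)
    r=[]
    for x in range(250,350,8):
        c=im[200:320,x]; 
        b=np.where(c[:-1]<90)[0]; r.append(200+b.max() if len(b) else -1)
    print(n,r,np.mean(r))
E
python3 kb.py a b c d e
```

```text
a [np.int64(267), np.int64(271), np.int64(274), np.int64(277), np.int64(278), np.int64(278), np.int64(279), np.int64(278), np.int64(277), np.int64(277), np.int64(274), np.int64(270), np.int64(266)] 274.3076923076923
b [np.int64(267), np.int64(271), np.int64(274), np.int64(277), np.int64(278), np.int64(278), np.int64(279), np.int64(278), np.int64(277), np.int64(277), np.int64(274), np.int64(270), np.int64(267)] 274.38461538461536
c [np.int64(249), np.int64(253), np.int64(257), np.int64(259), np.int64(261), np.int64(262), np.int64(262), np.int64(261), np.int64(261), np.int64(259), np.int64(258), np.int64(255), np.int64(251)] 257.53846153846155
d [np.int64(250), np.int64(253), np.int64(257), np.int64(259), np.int64(261), np.int64(262), np.int64(262), np.int64(262), np.int64(261), np.int64(259), np.int64(258), np.int64(255), np.int64(251)] 257.6923076923077
e [np.int64(267), np.int64(271), np.int64(274), np.int64(277), np.int64(278), np.int64(279), np.int64(278), np.int64(278), np.int64(277), np.int64(277), np.int64(273), np.int64(270), np.int64(265)] 274.15384615384613
```

```bash
python3 - <<'E'
from plant import *
import pickle,cv2
d={"obs":get_obs(),"side":snapshot("side"),"top":snapshot("top")};pickle.dump(d,open("s1.pkl","wb"))
a=cv2.resize(d["top"]["image"][90:220,230:365,::-1],None,fx=3,fy=3,interpolation=cv2.INTER_CUBIC)
b=cv2.resize(d["side"]["image"][190:285,320:400,::-1],None,fx=4,fy=4,interpolation=cv2.INTER_CUBIC)
import numpy as np
c=np.zeros((400,740,3),np.uint8);c[:a.shape[0],:a.shape[1]]=a;c[:b.shape[0],410:410+b.shape[1]]=b
cv2.imwrite("pics/e2.png",c)
E
```

```text
(no output)
```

View pics/e2.png

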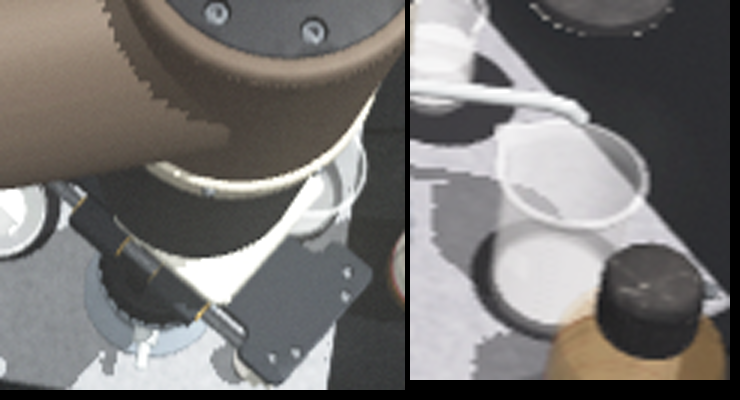

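```bash
python3 - <<'E'
import pickle
from h import *
d=pickle.load(open("s1.pkl","rb"));S=d["side"]
for z in(.097,.1,.103):
    p=onplane(S,(363.25,219.5),z);q=onplane(S,(353,194.5),z);print(z,p,q)
    for c in((.613,-.2003),(.612,-.198)): print("   dist",np.hypot(*(p[:2]-c)))
    for A in((.549,-.1015),(.549,-.1007)):
        a=[np.degrees(np.arctan2(*(v[:2]-A)[::-1])) for v in(p,q)]; b=np.degrees(np.arctan2(-.2003-A[1],.613-A[0]));b2=np.degrees(np.arctan2(-.1962-A[1],.6112-A[0]));print("   ang",a,b,b2, np.hypot(*(p[:2]-A)))
E
```

```text
0.097 [ 0.63507969 -0.1831576   0.097     ] [ 0.66781545 -0.1211178   0.097     ]
   dist 0.027953080337208894
   dist 0.027440280952996162
   ang [np.float64(-43.489849046648324), np.float64(-9.375607325815126)] -57.065912082211405 -56.70265137314537 0.11864938187619724
   ang [np.float64(-43.76882596836018), np.float64(-9.750738013004536)] -57.276405026862385 -56.92344377782878 0.11920137571637873
0.1 [ 0.6325988  -0.18519904  0.1       ] [ 0.66516236 -0.12348559  0.1       ]
   dist 0.02474170145183162
   dist 0.02425231891906245
   ang [np.float64(-45.034331474789504), np.float64(-10.717373641453202)] -57.065912082211405 -56.70265137314537 0.11829745676590941
   ang [np.float64(-45.30684340368378), np.float64(-11.09783421105889)] -57.276405026862385 -56.92344377782878 0.11886482550777502
0.103 [ 0.6301179  -0.18724049  0.103     ] [ 0.66250928 -0.12585338  0.103     ]
   dist 0.021530757887770285
   dist 0.02107191451248718
   ang [np.float64(-46.58689491934217), np.float64(-12.109214749181504)] -57.065912082211405 -56.70265137314537 0.11803196765731655
   ang [np.float64(-46.85247403502248), np.float64(-12.494695393531678)] -57.276405026862385 -56.92344377782878 0.1186143758884538
```

Request:
{"op": "jog_arm", "data": {
  "commands": [
    [0,0,0,0],
    [0,0,0,0],
    [0,0,0,0],
    [0,0,0,0],
    [0,0,0,0],
    [0,0,10,0],
    [0,0,15,0],
    [0,0,20,0],
    [0,0,25,0],
    [0,0,25,0]
  ],
  "fingers": 40
}}

```text
clock: 7.37
tool_pos: [0.5489, -0.1008, 0.2326]
orientation: [-180.0, -0.0, 137.2]
force: [1.3, 0.2, -0.8]
opening: 0.0401
```

Request:
{"op": "jog_arm", "data": {
  "commands": [
    [-15,-20,0,0],
    [-20,-30,0,0],
    [-20,-35,0,0],
    [-20,-35,0,0],
    [-20,-35,0,0],
    [-20,-35,0,0],
    [-20,-35,0,0],
    [-15,-30,0,0],
    [0,0,0,0],
    [0,0,0,0]
  ]
}}

```text
clock: 8.2
tool_pos: [0.3981, -0.3572, 0.2317]
orientation: [180.0, 0.0, 137.0]
force: [0.6, 0.1, -0.9]
opening: 0.04
```

```bash
python3 look.py f; python3 kb.py a f; python3 - <<'E'
from plant import *
import pickle,cv2
d={"obs":get_obs(),"side":snapshot("side"),"top":snapshot("top")};pickle.dump(d,open("s2.pkl","wb"))
a=cv2.resize(d["top"]["image"][105:215,260:365,::-1],None,fx=5,fy=5,interpolation=cv2.INTER_CUBIC)
cv2.imwrite("pics/ft.png",a)
b=cv2.resize(d["side"]["image"][175:265,270:400,::-1],None,fx=6,fy=6,interpolation=cv2.INTER_CUBIC)
cv2.imwrite("pics/fs2.png",b)
E
```

```text
8.2 [-2.0880e+01  7.1100e+00 -1.6550e+01  1.0000e-02 -6.6320e+01 -1.1209e+02] [ 0.3981 -0.3572  0.2317] [1.8000e+02 2.0000e-02 1.3703e+02] [ 0.63  0.13 -0.94] [ 0.008 -0.115 -0.   ] 0.04
a [np.int64(267), np.int64(271), np.int64(274), np.int64(277), np.int64(278), np.int64(278), np.int64(279), np.int64(278), np.int64(277), np.int64(277), np.int64(274), np.int64(270), np.int64(266)] 274.3076923076923
f [np.int64(266), np.int64(271), np.int64(274), np.int64(277), np.int64(278), np.int64(278), np.int64(278), np.int64(278), -1, -1, np.int64(318), -1, -1] 193.3846153846154
```

View pics/ft.png

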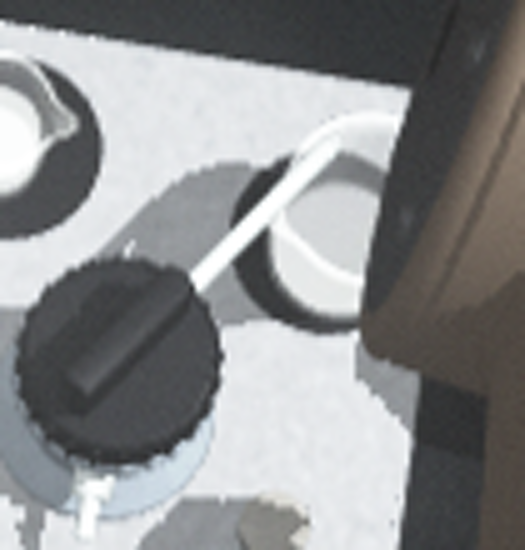

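View pics/fs2.png

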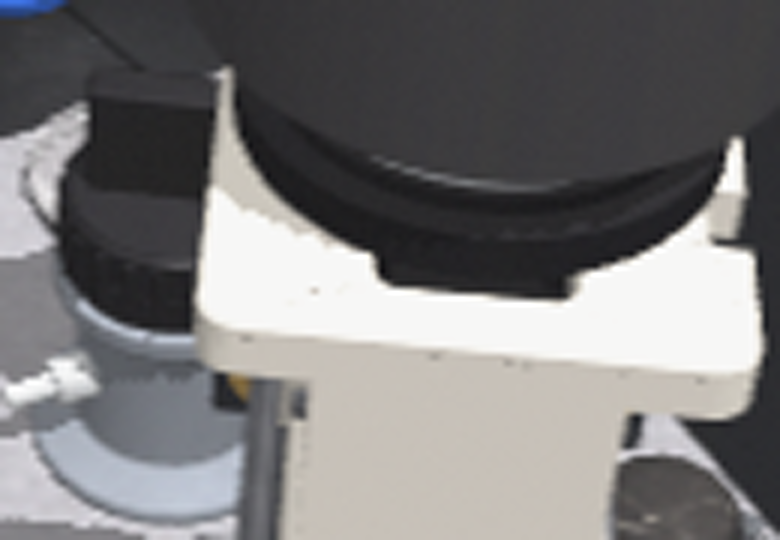

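```bash
python3 - <<'E'
import pickle
from h import *
d=pickle.load(open("s2.pkl","rb"));T=d["top"];S=d["side"]
t3=tri(T,(327,133.6),S,(363.25,219.5));print("tri",t3)
C=np.array([.6112,-.196])
for z in(.097,.1,.103):
    p=onplane(T,(327,133.6),z)[:2];q=onplane(T,(293.4,115.8),z)[:2]
    print(z,p,q,np.hypot(*(p-C)),np.hypot(*(q-p)),2*np.degrees(np.arcsin(np.hypot(*(q-p))/.23)))
    print(np.hypot(*(q-p)), [np.hypot(*(x-C)) for x in (p,q)])
print(t3[:2]-[.612,-.198],np.hypot(*(t3[:2]-[.612,-.198])))
E
```

```text
tri [ 0.63081174 -0.18516048  0.10039598]
0.097 [ 0.63079937 -0.18515536] [ 0.66623675 -0.12419759] 0.022399584818799174 0.07050998765773674 35.704705421395765
0.07050998765773674 [np.float64(0.022399584818799174), np.float64(0.09046894731956542)]
0.1 [ 0.62988515 -0.18461801] [ 0.66519873 -0.12387319] 0.021878858751272802 0.07026365609914074 35.57579206904206
0.07026365609914074 [np.float64(0.021878858751272802), np.float64(0.09010071496036455)]
0.103 [ 0.62897092 -0.18408065] [ 0.6641607 -0.1235488] 0.021398051910681976 0.07001732454054482 35.446925228601394
0.07001732454054482 [np.float64(0.021398051910681976), np.float64(0.08974415133823946)]
[0.01881174 0.01283952] 0.022775748612317577
```

```bash
python3 - <<'E'
import pickle,numpy as np,cv2
from plant import *
a=pickle.load(open("s0.pkl","rb"))["top"]["image"].astype(int);b=pickle.load(open("s2.pkl","rb"))["top"]["image"].astype(int)
D=np.abs(a-b).max(2)
print("dish",D[138:180,205:250].mean(),"small",D[112:148,244:272].mean(),"large base",D[150:172,312:331].mean())
o=get_obs();print(o["clock"],o["force"],np.abs(o["qvel"]).max())
print(close_job())
E
```

```text
dish 9.605820105820106 small 8.740079365079366 large base 9.160287081339712
8.35 [-0.20607705  0.13057014  0.27966937] 0.8572158686030534
the job is handed in; nothing more can be done
None
```

I moved the spout to the large beaker, and the knob dropped fully home in a notch there. I handed the job in at about 8.4 s. No verdict was reported.

**What I did:**
- I gripped the bar from above, lifted the knob about 11 mm (about 12 N, the expected force when clear) and turned it about 33° clockwise.
- I then opened the fingers slightly so the spring could press the knob down. It dropped home on this first try, with no pushing.
- I opened the fingers, lifted off and moved the arm clear.

**Last checks:**
- **Knob height:** the knob's lower edge in the side view, and the spout tip height from two views (100.4 mm now, 100.3 mm at the start), both match the parked home position.
- **Spout to beaker axis:** the top view and the two-view estimate give 22–23 mm, and the side view alone gives 24–28 mm depending on the tip height I assume (24–25 mm at the measured height). All are under the 28 mm limit, but the side view leaves little margin. I did not nudge the knob closer, to avoid loading the pin.
- **Turn angle:** the estimates differ a little: 32.6° from the tool, 34–35.5° from the pictures. The notch is close to the 0.19 rad limit from the beaker line.
- **Vessels:** the before and after top views showed only small differences where the vessels stand, of similar size for all three. I put that down to image noise and did not measure their positions directly.
- **Robot:** the force on the tool was near zero (under 1 N) at hand-in. The joints still read up to 0.86°/s, which I took to be settling.

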